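# Put the glass weighing bottles away in the drawer

### The job

Pull open the top drawer of the small bench cabinet, stand the two stoppered glass weighing bottles (the tall narrow one and the low wide one) upright in it, one in each of its two bays, and then push the drawer fully shut without slamming it. The glass is very thin: grip each bottle with no more than 8 N, set it down softly rather than dropping or knocking it, and keep it upright. Leave everything else on the bench where it is, and the lower drawer shut.

Things in the scene. Friction and masses are not known exactly. Their poses are not given: they have to be found in the camera images.
- cab_drawer0 (a joint): How far the top drawer of the white two-drawer bench cabinet (260 deep, 280 wide, 180 high, fixed) is pulled out, in m: 0 fully shut, up to 0.18. It may start up to 0.03 open. It slides easily (1 N).
- cab_drawer1 (a joint): How far the lower drawer is pulled out, in m; starts shut and stays shut.
- cab_drawer0_handle (a point): Middle of the top drawer's handle: a level steel bar 11 thick and 120 long, 35 in front of the drawer front (15 thick), about 142 above the bench and 38 below the cabinet's top. Moves with the drawer. Its x axis points straight into the cabinet: the drawer slides out along -x; y runs along the bar, z up.
- bay_left (a point): Point on the floor of the top drawer's +y bay, about 100 above the bench: midway across the bay, 62 behind the inside of the drawer front, 118 behind the handle bar. A bay is 116 wide (y) and 215 long (x). With the drawer 0.15 out this point lies 80 in front of the cabinet's body. Moves with the drawer, axes as the handle's.
- bay_right (a point): The same point in the -y bay, 122 from the other. The drawer's side walls reach 58 above the bays' floor, the divider between the bays (6 thick) 50, the drawer front 69; inside the shut cabinet there is 68 of height over the floor.
- tall_bottle: Tall narrow weighing bottle of very thin clear glass, brown seeds inside: plain cylinder 32 across and 48 high, topped by a flat stopper 35 across and 4 thick with a small round knob; 62 high over all, 30 to 65 g. The stopper is fixed on. Origin at the centre of its underside, z up. Grip it by the glass cylinder.
- low_bottle: Low wide weighing bottle of very thin clear glass, brown seeds inside: plain cylinder 48 across and 30 high, topped by a flat stopper 51 across and 4 thick with a small round knob; 46 high over all, 40 to 85 g. The stopper is fixed on. Origin at the centre of its underside, z up. Grip it by the glass cylinder.
- dishes: Bystander: two stacked covered culture dishes, 58 across, 26 high. Origin at the centre of the underside.
- seed_box: Bystander: small cardboard box, 54 (x) by 42 (y) by 38 high. Origin at the centre of the underside.
- loupe: Bystander: black stand loupe, 42 across, 40 high, waisted. Origin at the centre of the underside.
- pot: Bystander: small empty terracotta pot, 54 across the rim, 50 high. Origin at the centre of the underside.
- marker: Bystander: black marker pen lying on the bench, about 135 long (x), 12 thick. Origin underneath its middle.
- forceps: Bystander: steel forceps lying flat, about 125 long (x), 15 wide, 6 high. Origin underneath its middle.
- wash_bottle: Bystander: white plastic wash bottle, 58 across, 160 high, standing. Origin at the centre of the underside.
There are look-alikes about, which are no part of the job. Leave any pink or yellow look-alike of the low_bottle alone.

How it is judged:
On the way, in this order (a step that is already met when the one before it is completed fails the run):
1. the top drawer is pulled open by more than 80 mm (value of joint cab_drawer0 above 0.08 m), for 0.1 s.
2. both bottles stand upright and released on the floor of the open drawer, one in each bay (((y of tall_bottle in the frame of bay_left between -0.045 and 0.045 m and x of tall_bottle in the frame of bay_left between -0.07 and 0.16 m and z of tall_bottle in the frame of bay_left between -0.008 and 0.008 m and y of low_bottle in the frame of bay_right between -0.045 and 0.045 m and x of low_bottle in the frame of bay_right between -0.07 and 0.16 m and z of low_bottle in the frame of bay_right between -0.008 and 0.008 m) or (y of tall_bottle in the frame of bay_right between -0.045 and 0.045 m and x of tall_bottle in the frame of bay_right between -0.07 and 0.16 m and z of tall_bottle in the frame of bay_right between -0.008 and 0.008 m and y of low_bottle in the frame of bay_left between -0.045 and 0.045 m and x of low_bottle in the frame of bay_left between -0.07 and 0.16 m and z of low_bottle in the frame of bay_left between -0.008 and 0.008 m)) and angle between each of tall_bottle, low_bottle's own z axis and vertical below 0.12 rad and contact force between the fingers and tall_bottle below 0.1 N and contact force between the fingers and low_bottle below 0.1 N and value of joint cab_drawer0 above 0.05 m), for 0.2 s.
At the end, for the whole second after the job is handed in: The top drawer is shut to within 8 mm and the lower drawer too; the two glass bottles stand in the top drawer, one in each bay, upright to within 7 degrees, on its floor (within 8 mm), centre within 45 mm of the bay's middle line, released and at rest (((y of tall_bottle in the frame of bay_left between -0.045 and 0.045 m and x of tall_bottle in the frame of bay_left between -0.07 and 0.16 m and z of tall_bottle in the frame of bay_left between -0.008 and 0.008 m and y of low_bottle in the frame of bay_right between -0.045 and 0.045 m and x of low_bottle in the frame of bay_right between -0.07 and 0.16 m and z of low_bottle in the frame of bay_right between -0.008 and 0.008 m) or (y of tall_bottle in the frame of bay_right between -0.045 and 0.045 m and x of tall_bottle in the frame of bay_right between -0.07 and 0.16 m and z of tall_bottle in the frame of bay_right between -0.008 and 0.008 m and y of low_bottle in the frame of bay_left between -0.045 and 0.045 m and x of low_bottle in the frame of bay_left between -0.07 and 0.16 m and z of low_bottle in the frame of bay_left between -0.008 and 0.008 m)) and angle between each of tall_bottle, low_bottle's own z axis and vertical below 0.12 rad and contact force between the fingers and tall_bottle below 0.1 N and contact force between the fingers and low_bottle below 0.1 N and value of joint each of cab_drawer0, cab_drawer1 below 0.008 m and linear speed of each of tall_bottle, low_bottle below 0.02 m/s); the robot touches nothing.
It fails at once if the fingers press on a glass bottle with more than 18 N (both pads counted, about twice the grip force) (contact force between the fingers and tall_bottle above 18 N or contact force between the fingers and low_bottle above 18 N).
It fails at once if a glass bottle is knocked or jammed (more than 25 N between it and anything) or dropped (faster than 0.45 m/s while the fingers do not hold it) (contact force between any of tall_bottle, low_bottle and anything else above 25 N or (linear speed of tall_bottle above 0.45 m/s and contact force between the fingers and tall_bottle below 0.1 N) or (linear speed of low_bottle above 0.45 m/s and contact force between the fingers and low_bottle below 0.1 N)).
It fails at once if a glass bottle is tipped more than about 35 degrees (angle between any of tall_bottle, low_bottle's own z axis and vertical above 0.6 rad).
It fails at once if a bystander is shifted by more than 15 mm, or the lower drawer is pulled out by more than 20 mm (distance of any of dishes, seed_box, loupe, pot, marker, forceps, wash_bottle from where it was at the start of the episode above 0.015 m or value of joint cab_drawer1 above 0.02 m).
It fails at once if the top drawer is slammed: it closes faster than 0.5 m/s (velocity of joint cab_drawer0 below -0.5 m/s).
It also fails if it takes over 72 s, if anything falls off the work surface, if the arm or the gripper's body presses on something with over 40 N, if the wrist force passes 120 N, or if a joint passes its speed limit or range.

### The arm

A 6-joint arm with a two-finger parallel gripper is mounted at the origin on the work surface. World frame = base frame: x ahead of the robot, y to its left, z up, the work surface at z = 0. Lengths are in m, angles in rad, forces in N, time in s.
With the tool pointing down it reaches from about 0.275 to 0.825 m from the base axis. Payload 5.2 kg.
Tool frame: the origin (TCP) lies at the very end of the fingers, on their centre line; the grasp point (between the pads) lies 19 mm behind it (tcp_to_grasp is the distance from the TCP to the grasp point, in m); z points along the fingers, y is the line along which they close (so a half turn about z gives the same grasp; the last joint's range is limited). The gripper opens to 93 mm and grips with 3 to 60 N. Pads are 15 mm wide; open, the fingers measure 128 mm over their backs; the gripper's body (75 mm by 188 mm) begins 65 mm behind the grasp point.
Start: joints at [-0.203, 0.259, 1.535, -0, 1.348, -0.203], TCP at [0.55, 0, 0.219] pointing down, gripper open.
Joint ranges: [-3.14, 3.14], [-0.91, 2.08], [0.19, 2.58], [-1.22, 4.36], [0.22, 2.71], [-3.12, 3.12]. Speed limits (rad/s): [2.57, 2.57, 3.14, 3.14, 3.14, 3.14].

### API

Orientations are given as a unit quaternion [w, x, y, z].
In Python, from plant import * gives the robot as it stands. Calls block until the motion is done:
- move_to(position, orientation): joint-space move of the TCP to a pose.
- move_l(position, rot=None, v=0.15, threshold=None): straight line of the TCP; rot=None keeps the orientation; v is the mean speed in m/s. With threshold (N) it stops when the force on the tool has changed by that much, and returns True; else False.
- move_j(angles): joint-space move.
- move_gripper(opening, effort=None): opening from 0.0 (shut) to 1.0 (fully open); effort is the grip in N (None keeps the last); returns when the fingers have stopped.
- pause(seconds).
- inverse_kinematics(position, orientation): joint angles nearest the present ones, or None.
- get_state(): the state.
- read_camera(name): name is "scene" or "side" or "wrist"; returns a dict with "color" (384x512x3 uint8, red, green, blue), "mtx" (3x3 intrinsics, pixels), "position" and "orientation" of the camera in the world. Camera axes: x right, y up, looking along -z (the intrinsics and any distortion apply to the point x, -y, -z); pixel columns grow to the right and rows downward; lengths in m; the calibration is good to about 2 mm. A picture is of the moment at which its call begins. There is no depth.
A pose or a line that the arm cannot do raises Unreachable and nothing moves.
- job_done(): hands the job in; it is judged then, once.
The state is a dict: "clock": time; "joints": joint angles; "qvel": joint speeds; "joint_torque": joint torques, N m; "position": TCP position; "tool_rot": TCP orientation; "force": force on the tool from outside, world axes, zero at the start; "ft_torque": the same for the moment, N m; "finger_gap": opening from 0.0 (shut) to 1.0 (fully open); "grasp_force": force on a finger pad.
Only numpy, scipy, OpenCV 4.12 (cv2) and the standard library are available. Lean on these libraries where they do the work, as an engineer would, in place of code of your own. Each camera call takes 0.05 s, during which the arm holds its last target. There are 200 camera calls.

## Working session

There is one attempt and no reset: what is moved stays moved. The work goes in short steps, each a Python script; the robot and the scene stay as the last script left them, time stands still between calls to the robot, and variables do not carry over. Pictures are saved under pics/ and viewed, at most 10 in all, crops included, and the job is handed in when it is done.

```bash
mkdir -p pics; ls; python3 - <<'E'
from plant import *
import cv2, numpy as np
for n in ["scene","side","wrist"]:
    c=read_camera(n); cv2.imwrite(f"pics/{n}0.png",c["color"][:,:,::-1])
    print(n,np.round(c["mtx"],1).tolist(),np.round(c["position"],3),np.round(c["orientation"],4),[k for k in c])
s=get_state();print(s["tool_rot"],s["clock"],s["finger_gap"])
E
```

```text
pics
scene [[382.9, 0.0, 254.4], [0.0, 382.9, 189.8], [0.0, 0.0, 1.0]] [1.043 0.645 0.742] [0.3256 0.1514 0.4021 0.8422] ['color', 'mtx', 'position', 'orientation']
side [[494.9, 0.0, 255.6], [0.0, 494.9, 193.2], [0.0, 0.0, 1.0]] [ 0.159 -0.827  1.067] [ 0.9004  0.3849 -0.0712 -0.1896] ['color', 'mtx', 'position', 'orientation']
wrist [[329.9, 0.0, 254.9], [0.0, 329.9, 190.2], [0.0, 0.0, 1.0]] [0.551 0.075 0.384] [ 0.9907 -0.1359  0.0013  0.    ] ['color', 'mtx', 'position', 'orientation']
[-5.77314259e-04  7.07100465e-01  7.07112757e-01 -3.85345173e-04] 0.15 1.003730785137843
```

View pics/scene0.png

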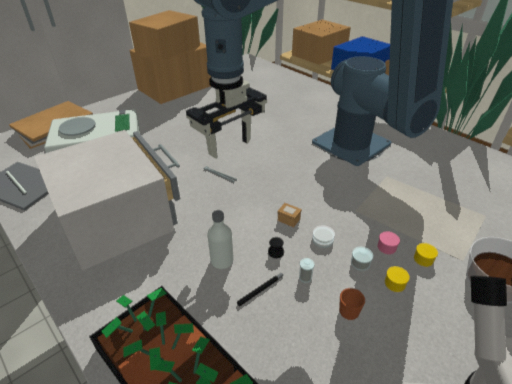

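View pics/side0.png

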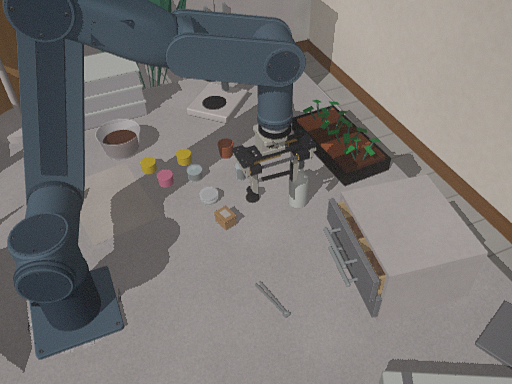

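View pics/wrist0.png

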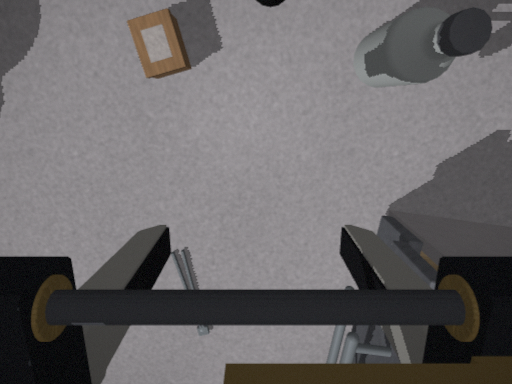

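Scene picture: tall bottle is at about (307,268), low bottle at (362,258) and dishes at (323,236). The pink look-alike is at (388,242), the top drawer is slightly open, and its handle ends are near (133,137) and (178,163). In the side picture the low bottle is at (195,172), the tall one at (241,172) and the top handle runs from about (331,228) to (352,283).

```bash
cat > h.py <<'E'
from plant import *
import cv2, numpy as np
from scipy.spatial.transform import Rotation as R
def q2R(q): return R.from_quat([q[1],q[2],q[3],q[0]]).as_matrix()
def ray(c,u,v):
    d=np.linalg.inv(c["mtx"])@[u,v,1.]; d=q2R(c["orientation"])@(d*[1,-1,-1])
    return np.array(c["position"]),d
def onz(c,u,v,z):
    p,d=ray(c,u,v); return p+d*(z-p[2])/d[2]
def tri(*obs):
    A=0;b=0
    for c,u,v in obs:
        p,d=ray(c,u,v);d=d/np.linalg.norm(d);M=np.eye(3)-np.outer(d,d);A=A+M;b=b+M@p
    x=np.linalg.solve(A,b);return x
def proj(c,P):
    x=q2R(c["orientation"]).T@(np.array(P)-c["position"])*[1,-1,-1]; x=c["mtx"]@x; return x[:2]/x[2]
def down(yaw):
    "tool down, closing axis (y) at angle yaw from world x"
    y=np.array([np.cos(yaw),np.sin(yaw),0]);z=np.array([0,0,-1.]);return rq(np.c_[np.cross(y,z),y,z])
def rq(M):
    q=R.from_matrix(M).as_quat();return [q[3],q[0],q[1],q[2]]
def save(c,n,box=None,s=1):
    im=c["color"][:,:,::-1]
    if box: im=im[box[1]:box[3],box[0]:box[2]]
    cv2.imwrite("pics/"+n,cv2.resize(im,None,fx=s,fy=s,interpolation=cv2.INTER_CUBIC))
E
python3 - <<'E'
from h import *
c=read_camera("scene");s=read_camera("side")
for n,u,v,z in [("tall",307,268,.04),("low",362,258,.03),("dishes",323,236,.02),("pink",388,242,.03),("yel",398,279,.03),("loupe",276,248,.02),("pot",351,303,.03),("box",290,214,.02),("wash",220,245,.08),("mk1",240,303,.006),("mk2",280,277,.006),("f1",205,169,.005),("f2",235,180,.005),("h1",156,145,.142),("h2",178,163,.142)]:
    print(n,onz(c,u,v,z).round(3))
for n,u,v,z in [("low",195,172,.03),("tall",241,172,.04),("h1",331,228,.142),("h2",352,283,.142),("ft",341,190,.18),("fb",377,274,.18)]: print("side",n,onz(s,u,v,z).round(3))
a=c["color"][205:325,255:415,::-1]; b=s["color"][175:325,310:410,::-1]
cv2.imwrite("pics/c1.png",np.hstack([cv2.resize(a,(533,400),interpolation=2),cv2.resize(b,(267,400),interpolation=2)]))
E
```

```text
tall [0.571 0.297 0.04 ]
low [0.443 0.361 0.03 ]
dishes [0.448 0.244 0.02 ]
pink [0.351 0.374 0.03 ]
yel [0.434 0.453 0.03 ]
loupe [0.567 0.192 0.02 ]
pot [0.566 0.42  0.03 ]
box [0.45  0.128 0.02 ]
wash [0.696 0.135 0.08 ]
mk1 [0.733 0.246 0.006]
mk2 [0.616 0.255 0.006]
f1 [ 0.486 -0.221  0.005]
f2 [ 0.451 -0.109  0.005]
h1 [ 0.624 -0.253  0.142]
h2 [ 0.627 -0.133  0.142]
side low [0.432 0.338 0.03 ]
side tall [0.561 0.267 0.04 ]
side h1 [ 0.647 -0.131  0.142]
side h2 [ 0.607 -0.296  0.142]
side ft [ 0.716 -0.055  0.18 ]
side fb [ 0.651 -0.32   0.18 ]
```

View pics/c1.png

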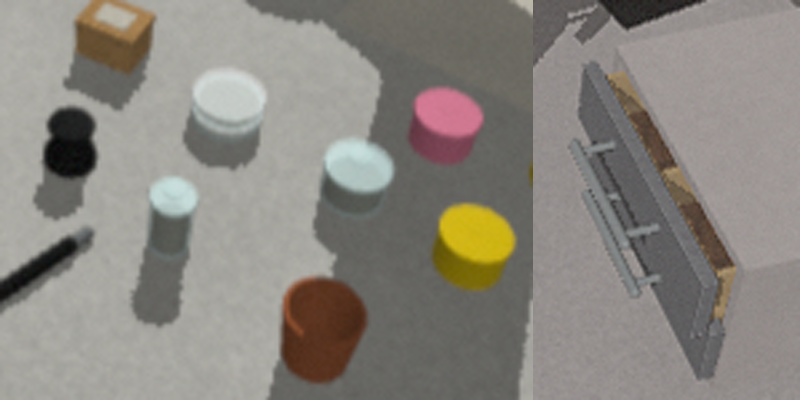

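The crop shows the tall bottle (glass, left), the low bottle (centre, next to pink and yellow look-alikes), and the drawer about 20 mm open with its top handle on two posts. I'll take a closer wrist view of the handle.

```bash
python3 - <<'E'
from h import *
move_to([0.60,-0.25,0.30],down(0))
print(get_state()["clock"])
w=read_camera("wrist");save(w,"w1.png",None,1.5)
s=read_camera("side")
print(onz(s,325,228,.142),onz(s,344.5,267,.142))
E
```

```text
1.2917
[ 0.63331275 -0.12488054  0.142     ] [ 0.61504043 -0.25026774  0.142     ]
```

View pics/w1.png

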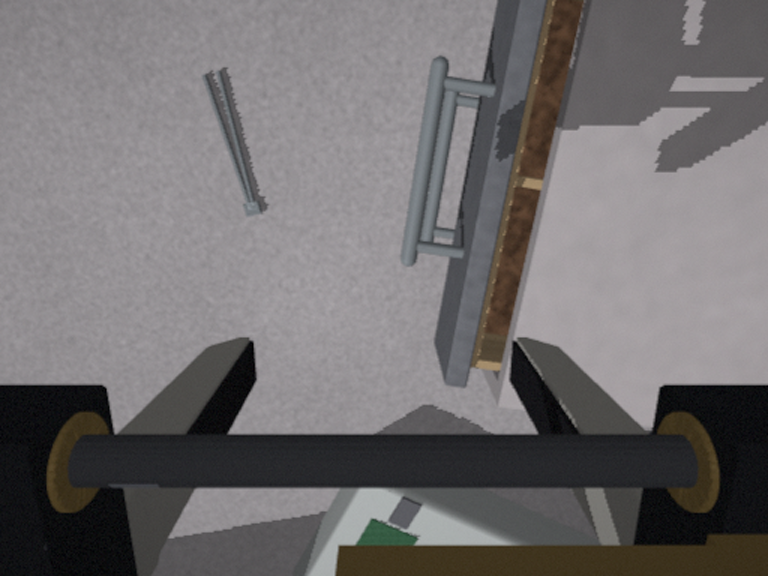

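The wrist view (1.5x) shows the top handle bar from (440,60) to (408,262). The drawer front's top outer edge runs from about (503,0) to (447,385), and the cabinet's top front edge from about (568,80) to (500,405).

```bash
python3 - <<'E'
from h import *
w=read_camera("wrist")
f=lambda u,v,z:onz(w,u/1.5,v/1.5,z)
a=f(440,60,.1425);b=f(408,262,.1425);d=a-b
print(a,b,np.linalg.norm(d),np.degrees(np.arctan2(-d[0],d[1])),(a+b)/2)
for P in [(498,60,.169),(465,262,.169),(530,60,.169),(568,80,.18),(500,405,.18)]: print(f(*P).round(4))
E
```

```text
[ 0.63495834 -0.12214916  0.1425    ] [ 0.61763179 -0.24689667  0.1425    ] 0.12594502920343964 -7.907392304644762 [ 0.62629507 -0.18452292  0.1425    ]
[ 0.6642 -0.1263  0.169 ]
[ 0.6513 -0.2408  0.169 ]
[ 0.6819 -0.1262  0.169 ]
[ 0.7002 -0.1378  0.18  ]
[ 0.6764 -0.3325  0.18  ]
```

```bash
python3 - <<'E'
from h import *
yaw=-0.134; ex=np.array([np.cos(yaw),np.sin(yaw),0])
H=np.array([0.6255,-0.187,0.1235])
move_to(H+[0,0,.08],down(yaw)); move_gripper(0.27,20)
t=move_l(H,v=.08,threshold=6); s=get_state(); print(t,s["position"],s["force"],s["clock"])
if not t:
    move_gripper(0,20); s=get_state(); print(s["finger_gap"],s["grasp_force"],s["force"])
    if .08<s["finger_gap"]<.17:
        P=H-ex*0.147
        print(move_l(P,v=.12,threshold=25)); s=get_state(); print(s["position"],s["force"],s["finger_gap"],s["clock"])
E
```

```text
False [ 0.62597251 -0.18719202  0.12424579] [ 0.12319999 -0.55705208  1.11781105] 4.3
0.11160358879473463 19.998470842838287 [-0.95047276 -0.70838379  2.27378048]
False
[ 0.47902072 -0.1658573   0.12392222] [-0.39955582  5.75941101  7.89132537] 0.11039873425052307 6.075
```

```bash
python3 - <<'E'
from h import *
move_gripper(0.27,20); s=get_state(); p=np.array(s["position"]); print(s["force"])
move_l([p[0],p[1],.25],v=.2); 
move_to([.51,.325,.25],down(0)); move_gripper(1.0,6)
w=read_camera("wrist");s=read_camera("side");c=read_camera("scene");print(get_state()["clock"])
a=cv2.resize(w["color"][:290],None,fx=1.55,fy=1.55,interpolation=2)[:,:800]
b=cv2.resize(s["color"][190:310,230:400],None,fx=1.0,fy=1.0)
cv2.imwrite("pics/w2.png",a[:,:,::-1])
b=cv2.resize(s["color"][180:320,230:410],(720,560),interpolation=2)
cv2.imwrite("pics/s2.png",b[:,:,::-1])
E
```

```text
[ 0.25070361 -0.52662465 -0.78016318]
10.4667
```

View pics/w2.png

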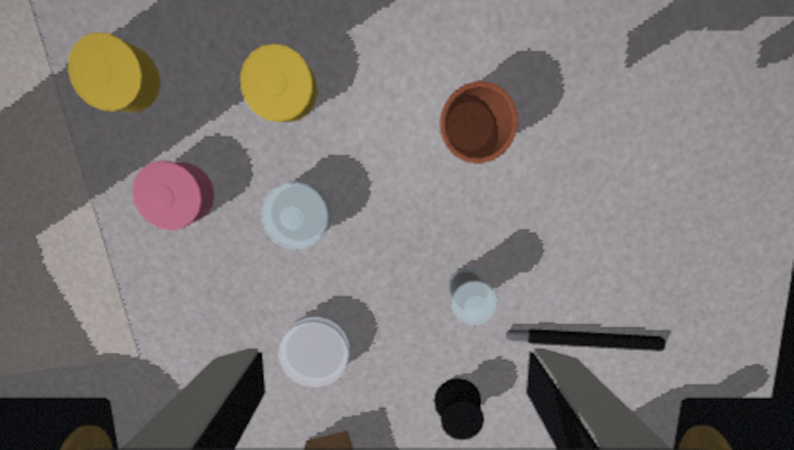

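View pics/s2.png

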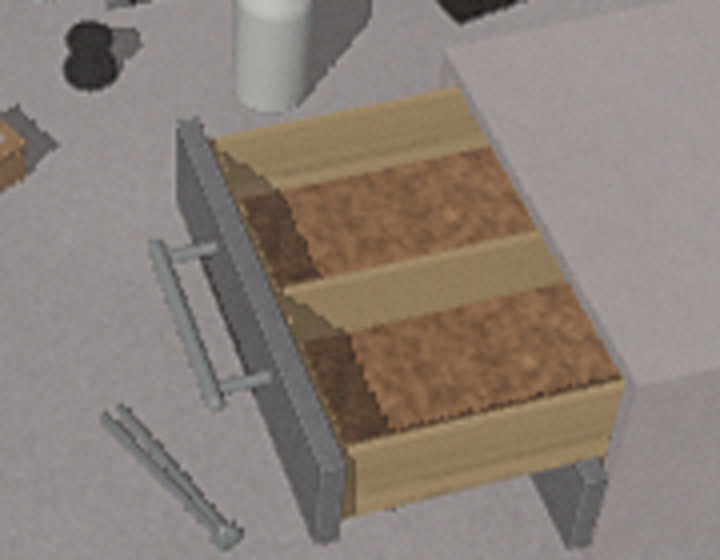

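The wrist view (1.55x) shows the low bottle's stopper centred at (296,215) and the tall bottle's stopper at (474,302). The side view (4x) shows the drawer wide open and empty, with handle ends at (157,245) and (213,403), and the divider top running from (285,292) to (540,232).

```bash
python3 - <<'E'
from h import *
w=read_camera("wrist");s=read_camera("side");c=read_camera("scene")
f=lambda u,v,z:onz(w,u/1.55,v/1.55,z).round(4)
g=lambda u,v,z:onz(s,230+u/4,180+v/4,z).round(4)
L=f(296,215,.034);T=f(474,302,.052)
print("low",L,"knob",f(291,217,.045),"dia",f(329,215,.034)-f(263,215,.034)); print("tall",T,"dia",f(496,302,.052)-f(452,302,.052))
print("pink",f(168,195,.034),"pot",f(478,122,.05),"dish",f(314,352,.026),"loupe",f(458,400,.04),"mk",f(508,332,.006),f(664,342,.006),"yel",f(278,83,.034))
print("scene reproj",proj(c,L),proj(c,T), "seen low ~",255+358/3.33,205+163/3.33,"tall",255+173/3.33,205+197/3.33)
a,b=g(157,245,.1425),g(213,403,.1425);print("handle",a,b,(a+b)/2)
print("div",g(285,292,.15),g(540,232,.15))
print("bay corners",g(248,195,.1),g(535,228,.1),g(345,440,.1))
E
```

```text
low [0.4367 0.3549 0.034 ] knob [0.4351 0.3548 0.045 ] dia [0.0492 0.     0.    ]
tall [0.5691 0.2927 0.052 ] dia [0.0326 0.     0.    ]
pink [0.3432 0.3696 0.034 ] pot [0.5669 0.4197 0.05  ] dish [0.444  0.2424 0.026 ] loupe [0.5615 0.2063 0.04  ] mk [0.6065 0.2525 0.006 ] [0.7404 0.2435 0.006 ] yel [0.429  0.4464 0.034 ]
scene reproj [361.84472587 254.12958037] [306.52726439 263.22040645] seen low ~ 362.5075075075075 253.94894894894895 tall 306.95195195195197 264.1591591591592
handle [ 0.4879 -0.1076  0.1425] [ 0.4681 -0.2276  0.1425] [ 0.478  -0.1676  0.1425]
div [ 0.5392 -0.1777  0.15  ] [ 0.7016 -0.1994  0.15  ]
bay corners [ 0.575  -0.0599  0.1   ] [ 0.7301 -0.161   0.1   ] [ 0.5413 -0.2553  0.1   ]
```

```bash
cat >> h.py <<'E'
YAW=-0.135; ex=np.array([np.cos(YAW),np.sin(YAW),0]); ey=np.array([-ex[1],ex[0],0])
HM=np.array([.4785,-.1668,0]); BL=HM+.118*ex+.061*ey; BR=HM+.118*ex-.061*ey
def best(p,yaw):
    q0=np.array(get_state()["joints"]);o=[]
    for k in (0,np.pi,-np.pi):
        q=inverse_kinematics(p,down(yaw+k))
        if q is not None: o.append((np.abs(np.array(q)-q0).max(),yaw+k))
    return min(o)[1]
def st(m):
    s=get_state();print(m,"t",round(s["clock"],1),np.round(s["position"],4),"F",np.round(s["force"],1),"gap",round(s["finger_gap"]*93,1),"g",np.round(s["grasp_force"],1));return s
def pick(xy,z,yaw,pre,near,grip=6):
    p=np.array([*xy,.14]);move_to(p,down(best(p,yaw)));move_gripper(pre/93,grip)
    p[2]=z;t=move_l(p,v=.08,threshold=5);st("down %s"%t)
    if t: raise SystemExit("contact")
    move_gripper(near/93,grip);move_gripper(0,grip);st("gripped")
    p[2]=.05+z;move_l(p,v=.08);st("lifted")
    p[2]=.25;move_l(p,v=.15)
def place(xy,z,rel):
    p=np.array([*xy,.25]);move_to(p,down(best(p,np.pi/2+YAW)));s=st("above")
    p[2]=z+.02;move_l(p,v=.12)
    p[2]=z-.002;print(move_l(p,v=.025,threshold=2.5));st("set")
    move_gripper(rel/93,6);st("rel")
    p[2]=.25;move_l(p,v=.12)
E
python3 - <<'E'
from h import *
print(BL,BR)
pick([.4365,.3552],.004,np.pi/4,72,56)
E
```

```text
[ 0.60363637 -0.12223668  0.        ] [ 0.58721635 -0.24312664  0.        ]
down False t 13.7 [0.4368 0.3554 0.0045] F [ 0.   0.3 -0.3] gap 72.0 g 0.0
gripped t 14.5 [0.4364 0.3551 0.004 ] F [ 0.1 -0.   1. ] gap 50.4 g 6.0
lifted t 15.3 [0.4362 0.3551 0.0538] F [ 0.5 -0.7 -0.7] gap 50.5 g 6.0
```

Gripped at 50.5 mm (stopper rim), and it holds. Next I'll set it in the right bay.

```bash
python3 - <<'E'
from h import *
place(BR[:2],.104,60)
c=read_camera("side");d=read_camera("scene")
a=cv2.resize(c["color"][180:320,230:410],(400,311),interpolation=2);b=cv2.resize(d["color"][90:230,40:220],(400,311),interpolation=2)
cv2.imwrite("pics/p1.png",np.hstack([a,b])[:,:,::-1]);st("end")
E
```

```text
above t 19.0 [ 0.5875 -0.2421  0.2501] F [-0.3  0.2 -1.1] gap 50.3 g 6.0
True
set t 20.9 [ 0.587  -0.243   0.1035] F [0.3 0.2 3.3] gap 50.4 g 6.0
rel t 21.4 [ 0.5862 -0.2425  0.1025] F [-0.   0.6  0.3] gap 59.9 g 0.0
end t 22.8 [ 0.5869 -0.2429  0.249 ] F [-0.   0.4 -0.5] gap 60.0 g 0.0
```

View pics/p1.png

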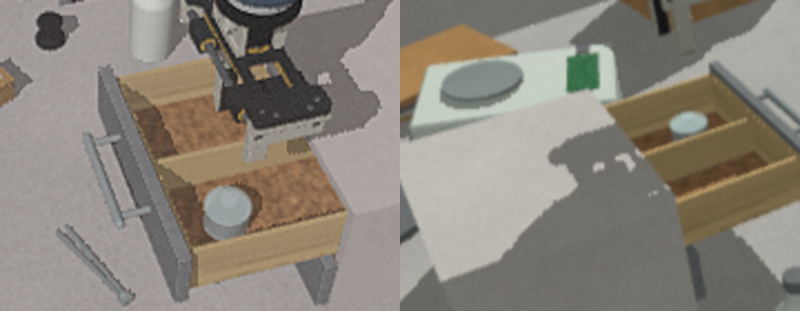

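The low bottle stands upright in the right bay (side panel, about (228,212)) and the drawer hasn't moved. Now the tall bottle.

```bash
python3 - <<'E'
from h import *
pick([.5693,.2935],.008,0,56,41)
s=st("up")
if 28<s["finger_gap"]*93<38 and np.max(s["grasp_force"])>3:
    place(BL[:2],.108,46)
    p=HM-.06*ex; p[2]=.25
    move_to(p,down(best(p,YAW))); move_gripper(0,20)
    w=read_camera("wrist");c=read_camera("side")
    a=cv2.resize(c["color"][180:320,230:410],(400,311),interpolation=2);b=cv2.resize(w["color"],(400,311),interpolation=2)
    cv2.imwrite("pics/p2.png",np.hstack([a,b])[:,:,::-1]);st("end")
E
```

```text
down False t 26.9 [0.5696 0.2936 0.0085] F [-0.5  0.2 -0.2] gap 56.0 g 0.0
gripped t 27.7 [0.5693 0.2935 0.008 ] F [0.3 0.  0.3] gap 34.6 g 6.0
lifted t 28.5 [0.5691 0.2934 0.0579] F [-0.  -0.5 -0.8] gap 34.5 g 6.0
up t 29.9 [0.5688 0.2933 0.2488] F [ 0.7  0.  -1.7] gap 34.6 g 6.0
above t 31.5 [ 0.6038 -0.1212  0.2499] F [ 0.4  0.5 -0.7] gap 34.3 g 6.0
True
set t 33.4 [ 0.6034 -0.1218  0.1075] F [-0.4  1.6  4.1] gap 34.5 g 6.0
rel t 33.9 [ 0.6026 -0.1218  0.1067] F [-0.2  0.3  0.2] gap 46.2 g 0.0
end t 37.4 [ 0.419  -0.1587  0.25  ] F [ 0.1 -0.1  0.3] gap 0.8 g 0.0
```

View pics/p2.png

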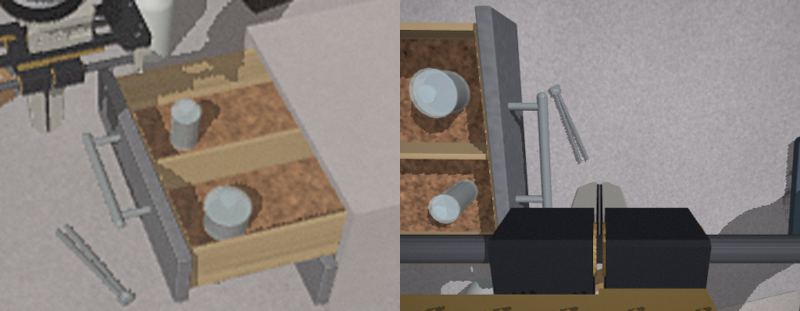

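Both bottles stand upright, one in each bay. Now I'll push the drawer shut with closed fingers on the bar.

```bash
python3 - <<'E'
from h import *
z=np.array([0,0,.125])
move_l(HM-.06*ex+z,v=.12)
t=move_l(HM+.115*ex+z,v=.07,threshold=12); st("a %s"%t)
if not t:
    t=move_l(HM+.165*ex+z,v=.025,threshold=10); s=st("b %s"%t); print("adv",(np.array(s["position"])-HM)@ex)
E
```

```text
a False t 41.2 [ 0.5924 -0.1822  0.1251] F [-0.7  0.2 -1. ] gap 0.9 g 0.3
b True t 42.5 [ 0.6234 -0.1865  0.1244] F [-1.   0.1  1.1] gap 0.8 g 0.0
adv 0.1462244921027912
```

```bash
python3 - <<'E'
from h import *
z=np.array([0,0,.125])
t=move_l(HM+.165*ex+z,v=.02,threshold=15); s=st("c %s"%t); print("adv",(np.array(s["position"])-HM)@ex)
pause(.3)
move_l(HM+.08*ex+z,v=.1); p=HM+.02*ex; p[2]=.28; move_l(p,v=.2)
w=read_camera("wrist");c=read_camera("side")
a=cv2.resize(c["color"][170:310,270:450],(400,311),interpolation=2);b=cv2.resize(c["color"][120:260,130:310],(400,311),interpolation=2)
cv2.imwrite("pics/p3.png",np.hstack([a,b])[:,:,::-1]);st("end")
E
```

```text
c True t 42.9 [ 0.6232 -0.1861  0.1233] F [-0.4 -0.6 -0.2] gap 0.2 g 0.0
adv 0.14596432225917716
end t 45.1 [ 0.498  -0.1692  0.2784] F [ 0.4  0.2 -1.5] gap 0.2 g 0.0
```

View pics/p3.png

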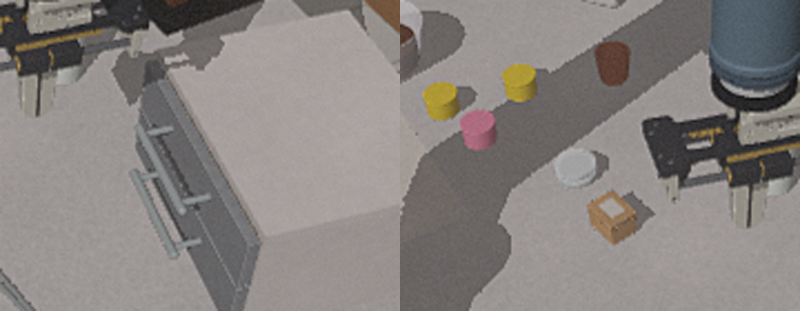

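The picture shows the drawer front flush with the cabinet, the lower drawer shut and the bystanders in place. The push stopped twice at the same hard stop, with the bar at x of about 0.646 against 0.644 predicted.

```bash
python3 - <<'E'
from plant import *
print(job_done())
E
```

```text
the job is handed in; nothing more can be done
None
```

The job is handed in at about 45 s of the 72 s, with the low bottle upright in the right bay and the tall one in the left when last seen before closing. The drawer was then pushed gently to its stop; no verdict came back.

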